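# Crank up the bench sanding drum

## Robot

A 6-joint arm with a two-finger parallel gripper is mounted at the origin on the work surface. World frame = base frame: x ahead of the robot, y to its left, z up, the work surface at z = 0. Lengths are in m, angles in rad, forces in N, time in s.
With the tool pointing down it reaches from about 0.275 to 0.75 m from the base axis. Payload 10.2 kg.
Tool frame: the origin (TCP) lies midway between the tips of the shut fingers; the grasp point (between the pads) lies robot.tcp_to_grasp behind it (robot.tcp_to_grasp is the distance from the TCP to the grasp point, in m); z points along the fingers, y is the direction in which the jaws open and shut (so a half turn about z gives the same grasp; the last joint's range is limited). The gripper opens to 85 mm and grips with 20 to 120 N. Pads are 22 mm wide; open, the fingers measure 114 mm over their backs; the gripper's body (76 mm by 85 mm) begins 54 mm behind the grasp point. The pads swing forward as they close: fully open they stand 13 mm farther back than shut.
Start: joints at [-1.382, 0.313, 1.498, -0, 1.331, -0.223], TCP at [0.21, -0.481, 0.206] pointing down, gripper open.
Joint ranges: [-2.94, 2.94], [-0.97, 2.17], [0.19, 2.56], [-1.23, 4.37], [0.02, 3.11], [-2.88, 2.88]. Speed limits (rad/s): [2.39, 2.39, 3.01, 3.14, 3.14, 3.14].

## Interface

Orientations are given as a 3x3 rotation matrix whose columns are the frame's x, y, z axes.
In Python, from workcell import robot, vision, hand_in, status gives the robot as it stands. Calls block until the motion is done:
- robot.goto(position, orientation): joint-space move of the TCP to a pose.
- robot.move_l(position, frame=None, rate=0.15, stop_force=None): straight line of the TCP; frame=None keeps the orientation; rate is the mean speed in m/s. With stop_force (N) it stops when the force on the tool has changed by that much, and returns True; else False.
- robot.set_joints(angles): joint-space move.
- robot.let_go() and robot.close(squeeze=None): open the fingers fully, or close them until they stop; squeeze is the grip in N (None keeps the last).
- robot.dwell(seconds).
- robot.ik(position, orientation): joint angles nearest the present ones, or None.
- vision.snapshot(name): name is "side" or "top" or "wrist"; returns a dict with "color" (480x640x3 uint8, red, green, blue), "fx", "fy", "cx", "cy" (pixels), "R" (3x3) and "t" (3): a world point X has camera coordinates R X + t; the wrist camera has in their place "tool_from_camera" (4x4, takes a point from camera to tool coordinates, whose origin is the TCP and whose axes are the flange's). Camera axes: x right, y down, z forward; pixel columns grow to the right and rows downward; lengths in m; the calibration is good to about 2 mm. A picture is of the moment at which its call begins: read the wrist's pose just before it. There is no depth.
A pose or a line that the arm cannot do raises robot.Unreachable and nothing moves.
- hand_in(): hands the job in, once; it reports no verdict.
Readings, each from a call of its own:
- status.get_clock(): time.
- status.get_joint_positions(): joint angles.
- status.get_joint_velocities(): joint speeds.
- status.get_effort(): joint torques, N m.
- status.get_tcp_pos(): TCP position.
- status.get_orientation(): TCP orientation.
- status.get_wrist_force(): force on the tool from outside, world axes, zero at the start.
- status.get_moment(): the same for the moment, N m.
- status.get_gripper_width(): finger opening in m.
Only numpy, scipy, OpenCV 4.12 (cv2) and the standard library are available. Lean on these libraries where they do the work, as an engineer would, in place of code of your own. Each camera call takes 0.05 s, during which the arm holds its last target.

## Task

Fit the loose crank with the upright wooden grip fully down onto the square shaft end of the sanding plate in the bench, and wind it clockwise (seen from above) until the top of the round sanding drum is level with the top of the wooden fence beside it. Then let go and leave the crank on the shaft.

Things in the scene. Friction and masses are not known exactly. Their poses are not given: they have to be found in the camera images.
- crank_hub (a point): Centre of the hub of the loose dark steel crank (0.37 kg), 25 mm above its foot, on which it stands. Hub: 40 x 40 mm block, 50 mm high, z up, a 22 mm square hole right through it from foot to top. A flat arm 22 mm wide, 12 mm thick leaves it along +x, flush with the hub's top; the two faces across y are free to grasp. The T-shaped key with round foot and cross bar is not the crank.
- crank_grip (a point): Centre of the crank's upright wooden grip, 22 mm in diameter, 55 mm high, standing on the arm 90 mm from the hub's axis (hub's +x) and 56.5 mm above the hub's centre point. It revolves freely on its own pin, so a gripper holding it can circle the shaft without turning. The axes are the crank's.
- shaft_end (a point): Centre of the top of the upright 18 mm square steel shaft end, 30 mm high on a round 44 mm collar 10 mm high, on a plate 14 mm thick; the last 8 mm taper to 8 mm square. x, y are square to its sides and turn with it. The hub fits over it in any of 4 ways (2 mm play all round, 14 degrees either way) down to the collar; the hub's centre is then 5 mm below this point. The round stud is not it.
- shaft (a joint): Angle of the shaft (rad), growing clockwise seen from above; each full turn (6.283) raises the sanding drum by 16 mm. It stays where it is left and turns against about 0.12 N m of friction. It starts 1.2 to 2 turns short of level; its end stop is about 1.2 turns past level.
- drum_top (a point): Centre of the flat top of the brown round sanding drum, 44 mm in diameter, that rises straight out of the plate as the shaft is wound clockwise; 155 mm from the shaft along the plate.
- fence_top (a point): Centre of the top face of the fixed light wooden fence, 90 x 18 mm and 48 mm high, standing on the plate about 60 mm beside the drum; x and y along its sides, z up.
Not all that is in view belongs to the job. What is shaped like the part that bears crank_hub but green, pink or red is not meant.

How it is judged:
By the outcome, as a careful person would: the job done as asked, in the order asked, and still so for the second after the job is handed in, with the robot touching nothing.
It also fails if it takes over 72 s, if anything falls off the work surface, if the arm or the gripper's body presses on something with over 40 N, if the wrist force passes 120 N, or if a joint passes its speed limit or range.

## Working session

There is one attempt and no reset: what is moved stays moved. The work goes in short steps, each a Python script; the robot and the scene stay as the last script left them, time stands still between calls to the robot, and variables do not carry over. Pictures are saved under pics/ and viewed, and the job is handed in when it is done.

```bash
mkdir -p pics; ls; python3 - <<'E'
from workcell import robot, vision, status
import cv2, pickle
d={}
for n in ("side","top","wrist"):
    s=vision.snapshot(n); d[n]=s
    cv2.imwrite(f"pics/{n}0.png",s["color"][:,:,::-1])
    print(n,{k:(v.round(4).tolist() if hasattr(v,'round') and not isinstance(v,float) else v) for k,v in s.items() if k!="color"})
pickle.dump(d,open("s0.pkl","wb"))
print(status.get_clock(),robot.tcp_to_grasp,status.get_tcp_pos(),status.get_orientation())
E
```

```text
pics
side {'fx': 522.4875451390677, 'fy': 522.4875451390677, 'cx': 317.63925717442936, 'cy': 249.32850690500894, 'R': [[-0.9772, -0.2122, -0.0018], [-0.1482, 0.6886, -0.7098], [0.1519, -0.6934, -0.7044]], 't': [0.4519, 0.1551, 1.2316]}
top {'fx': 559.1353897737664, 'fy': 559.1353897737664, 'cx': 324.1354986309969, 'cy': 236.28647085029496, 'R': [[-0.0075, -0.9999, -0.0116], [-0.9815, 0.0096, -0.1913], [0.1914, 0.01, -0.9815]], 't': [-0.0192, 0.4963, 1.4572]}
wrist {'fx': 340.40700977469425, 'fy': 340.40700977469425, 'cx': 319.95603480436307, 'cy': 237.32283331569167, 'tool_from_camera': [[0.0005, -0.9499, -0.3126, 0.0796], [1.0, 0.0002, 0.0008, -0.0013], [-0.0007, -0.3126, 0.9499, -0.1676], [0.0, 0.0, 0.0, 1.0]]}
0.15 0.0187 [ 0.21009669 -0.4809137   0.20529834] [[ 9.16411405e-01  4.00237575e-01 -1.46664330e-04]
 [ 4.00237537e-01 -9.16410988e-01  9.02633528e-04]
 [ 2.26863051e-04 -8.85884230e-04 -9.99999582e-01]]
```

View pics/top0.png

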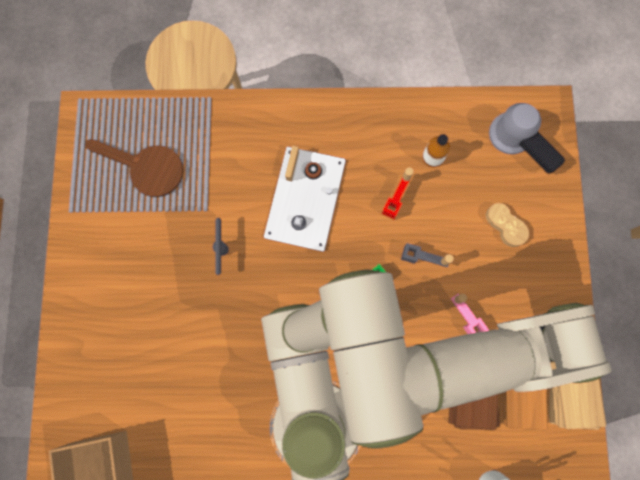

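View pics/side0.png

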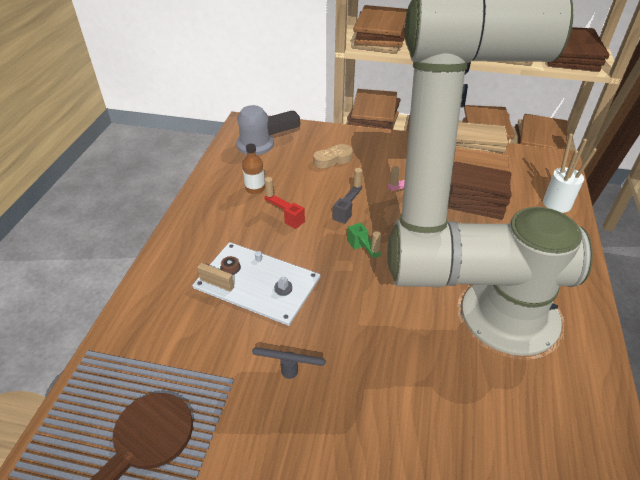

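View pics/wrist0.png

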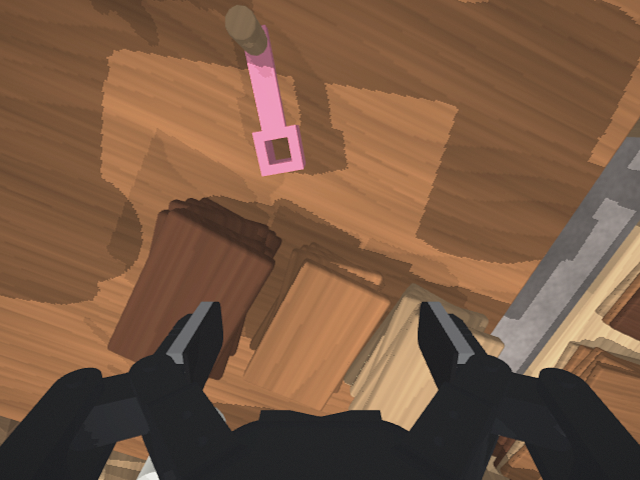

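Top view: the cranks are dark (412,253), red (395,205), green (378,270) and pink (470,315). The T-key is at (220,245). The dark one fits crank_hub. On the plate, the post on a dark collar at (299,222) fits the shaft, and the pale one at (329,190) looks like the stud. I'll confirm both in enlarged crops.

```bash
cat > h.py <<'E'
import numpy as np, cv2, pickle
from workcell import robot, vision, status, hand_in
def cam(name):
    """returns color, K, Rwc(cam->world), origin"""
    if name=="wrist":
        p=np.array(status.get_tcp_pos());R=np.array(status.get_orientation())
        s=vision.snapshot(name);T=np.array(s["tool_from_camera"])
        Rw=R@T[:3,:3];o=R@T[:3,3]+p
    else:
        s=vision.snapshot(name);Rw=np.array(s["R"]).T;o=-Rw@np.array(s["t"])
    return dict(img=s["color"],K=(s["fx"],s["fy"],s["cx"],s["cy"]),R=Rw,o=o)
def ray(c,u,v):
    fx,fy,cx,cy=c["K"];d=c["R"]@np.array([(u-cx)/fx,(v-cy)/fy,1]);return d/np.linalg.norm(d)
def plane(c,u,v,z):
    d=ray(c,u,v);return c["o"]+d*(z-c["o"][2])/d[2]
def proj(c,X):
    fx,fy,cx,cy=c["K"];p=c["R"].T@(np.asarray(X,float)-c["o"]);return np.array([fx*p[0]/p[2]+cx,fy*p[1]/p[2]+cy])
def tri(cs,uvs):
    A=np.zeros((3,3));b=np.zeros(3)
    for c,(u,v) in zip(cs,uvs):
        d=ray(c,u,v);M=np.eye(3)-np.outer(d,d);A+=M;b+=M@c["o"]
    return np.linalg.solve(A,b)
def save(c,n): cv2.imwrite(f"pics/{n}.png",c["img"][:,:,::-1]); pickle.dump(c,open(f"{n}.pkl","wb"))
def load(n): return pickle.load(open(f"{n}.pkl","rb"))
def Rdown(a):
    """tool z down, tool y (jaw axis) along angle a"""
    y=np.array([np.cos(a),np.sin(a),0]);z=np.array([0,0,-1.]);return np.column_stack([np.cross(y,z),y,z])
E
python3 - <<'E'
from h import *
t=cam("top");s=cam("side");save(t,"t1");save(s,"s1")
for n,u,v,z in [("hub",412,253,.05),("grip",449,259,.1),("shaft",299,220,.05),("drum",313,169,.04),("fence",292,161,.06),("stud",328,190,.03)]: print(n,plane(t,u,v,z).round(3))
print(tri([t,s],[(412,253),(343,210)]).round(3),tri([t,s],[(299,220),(284,280)]).round(3))
a=cv2.resize(t["img"][140:280,250:470],None,fx=3.6,fy=3.6,interpolation=2)[:,:,::-1];cv2.imwrite("pics/topcrop.png",a)
E
```

```text
hub [ 0.448 -0.257  0.05 ]
grip [ 0.423 -0.344  0.1  ]
shaft [0.541 0.044 0.05 ]
drum [0.688 0.006 0.04 ]
fence [0.705 0.063 0.06 ]
stud [ 0.63  -0.035  0.03 ]
[ 0.449 -0.261  0.028] [0.538 0.044 0.047]
```

View pics/topcrop.png

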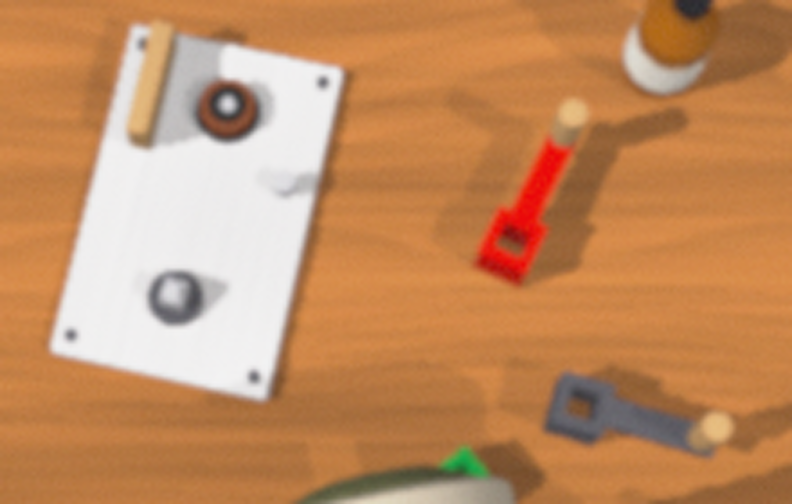

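The crop settles it. The dark steel crank has its hub at top-view (412,253) and its wooden grip at (449,259). The square post on its collar is at (299,220), the stud at (329,190), the drum at (313,170) and the fence at (292,163). Next, wrist looks.

```bash
python3 - <<'E'
from h import *
a=np.radians(-16)
robot.goto([0.448,-0.262,0.22],Rdown(a)); w=cam("wrist");save(w,"w1"); print(status.get_clock(), status.get_joint_positions())
print(proj(w,[.448,-.26,.05]),proj(w,[.42,-.345,.108]))
E
```

```text
1.525 [-7.57269754e-01  2.89446767e-01  1.49173730e+00 -2.16662499e-04
  1.36052445e+00 -4.75742937e-01]
[320.81431098 206.13214551] [317.24819498 313.8880158 ]
```

View pics/w1.png

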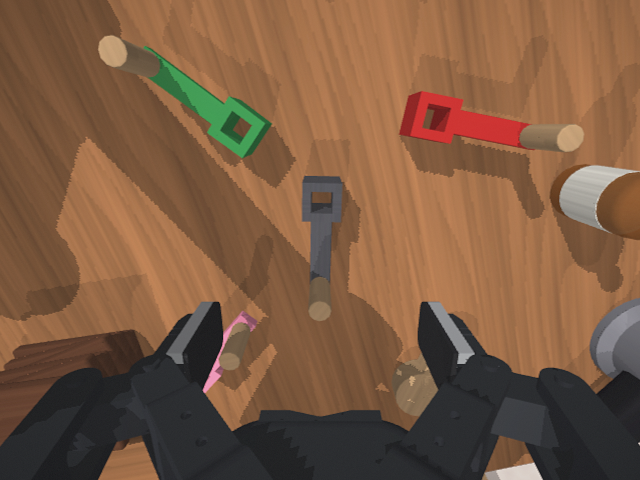

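The dark crank stands clear in the wrist view: hub hole about (322,200), grip top about (320,312). Now a closer measurement.

```bash
python3 - <<'E'
from h import *
w=load("w1"); c=w["img"][165:330,260:380]
cv2.imwrite("pics/w1c.png",cv2.resize(c,None,fx=3.6,fy=3.6,interpolation=2)[:,:,::-1])
E
```

```text
(no output)
```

View pics/w1c.png

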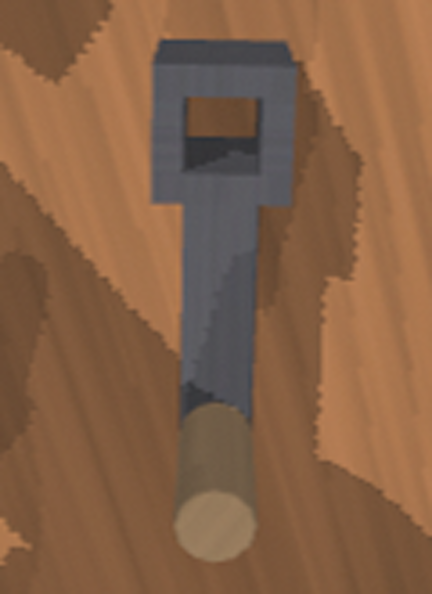

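```bash
python3 - <<'E'
from h import *
w=load("w1")
P=[plane(w,260+u/3.6,165+v/3.6,.05) for u,v in [(154,64),(297,66),(292,205),(152,203)]]
C=np.mean(P,0);print(np.round(P,4),C.round(4))
for i in range(4): print(np.linalg.norm(P[i]-P[i-1]).round(4))
g=plane(w,260+215/3.6,165+526/3.6,.109);d=g-C;print(g.round(4),np.hypot(d[0],d[1]),np.degrees(np.arctan2(d[1],d[0])))
# look at the plate
robot.goto([0.58,0.03,0.26],Rdown(np.radians(-16)-np.pi/2+0.0) if False else Rdown(np.radians(0)))
w=cam("wrist");save(w,"w2");print(status.get_clock())
E
```

```text
[[ 0.4374 -0.2323  0.05  ]
 [ 0.4751 -0.2437  0.05  ]
 [ 0.4635 -0.2818  0.05  ]
 [ 0.4252 -0.2701  0.05  ]] [ 0.4503 -0.257   0.05  ]
0.0397
0.0394
0.0397
0.04
[ 0.4232 -0.3422  0.109 ] 0.08946543062098776 -107.61343142113773
2.8
```

View pics/w2.png

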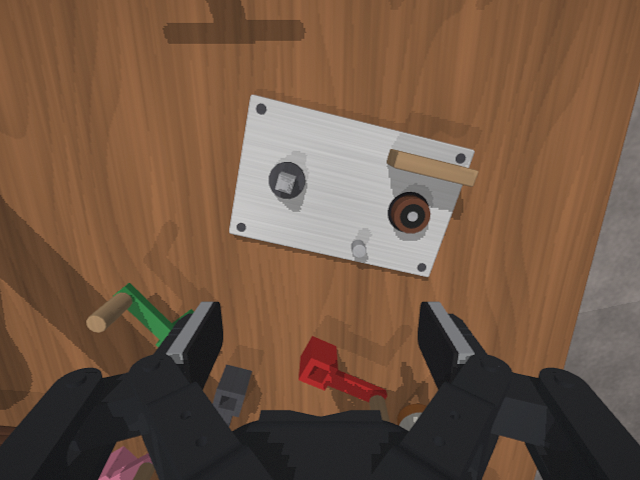

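```bash
python3 - <<'E'
from h import *
w=load("w2"); 
cv2.imwrite("pics/w2c.png",cv2.resize(w["img"][150:215,255:320],None,fx=9,fy=9,interpolation=2)[:,:,::-1])
cv2.imwrite("pics/w2d.png",cv2.resize(w["img"][140:240,375:485],None,fx=6,fy=6,interpolation=2)[:,:,::-1])
E
```

```text
(no output)
```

View pics/w2c.png

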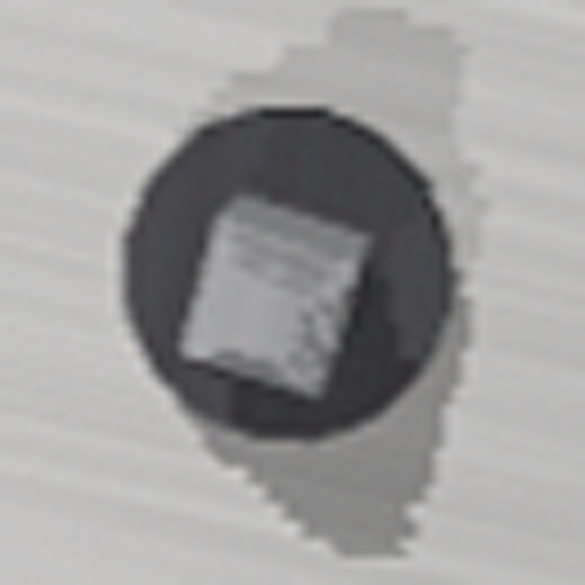

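View pics/w2d.png

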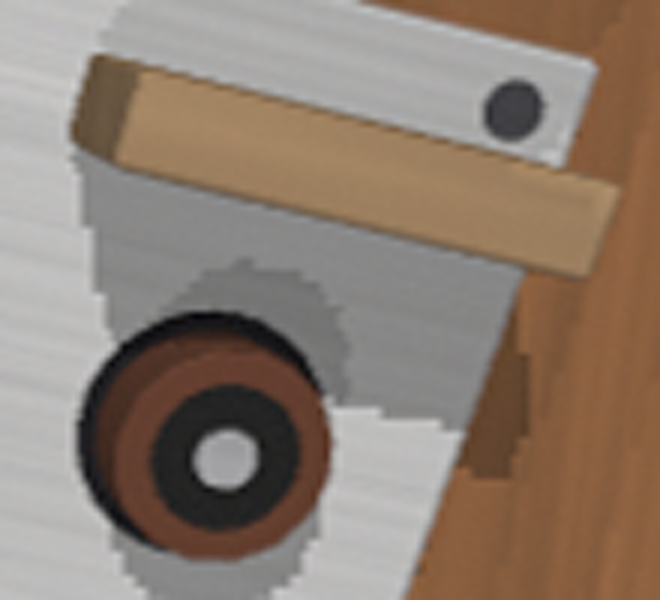

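```bash
python3 - <<'E'
from h import *
w=load("w2"); q=lambda u,v,z:plane(w,255+u/9,150+v/9,z)
print("collar",q(284,280,.024))
a=q(182,355,.046);b=q(322,398,.046);d=(b-a);L=np.hypot(*d[:2]);d/=L;n=np.array([-d[1],d[0],0])
print(L,np.degrees(np.arctan2(d[1],d[0])),(a+b)/2+.009*n,(a+b)/2-.009*n)
print("foot edge", q(235,195,.024),q(372,237,.024))
r=lambda u,v,z:plane(w,375+u/6,140+v/6,z)
print("fence",[r(*p,.062).round(4) for p in [(143,70),(618,188),(588,276),(117,162)]])
print("drum@.04/.03",r(222,456,.04),r(222,456,.03))
t=load("t1");s=load("s1")
# drum diameter in px at two heights
for z in (.03,.04,.05): print(z,np.linalg.norm(r(113,450,z)-r(330,450,z)))
E
```

```text
collar [0.53925529 0.04697998 0.024     ]
0.018227138060410868 -17.44323594099599 [0.53974909 0.04689226 0.046     ] [0.5343534 0.02972   0.046    ]
foot edge [0.5332204  0.05805199 0.024     ] [0.55095705 0.05258834 0.024     ]
fence [array([0.6612, 0.0834, 0.062 ]), array([0.7467, 0.063 , 0.062 ]), array([0.7435, 0.0474, 0.062 ]), array([0.6577, 0.0677, 0.062 ])]
drum@.04/.03 [0.68678259 0.0084203  0.04      ] [0.68955778 0.00580314 0.03      ]
0.03 0.04349085904931506
0.04 0.04239649493199621
0.05 0.04130213081467748
```

Hub is at (0.4503,-0.257), crank yaw about -107.2°. The shaft is at (0.5396,0.0469) with sides at -17.3°, so the crank fits without turning. Grasping the hub.

```bash
python3 - <<'E'
from h import *
R=Rdown(np.radians(-17.2))
robot.goto([0.4503,-0.257,0.13],R)
print(robot.move_l([0.4503,-0.257,0.012],rate=0.12,stop_force=15), status.get_tcp_pos())
robot.close(squeeze=50)
print(status.get_gripper_width(),status.get_wrist_force())
robot.move_l([0.4503,-0.257,0.15],rate=0.15)
print(status.get_gripper_width(),status.get_wrist_force(),status.get_tcp_pos(),status.get_clock())
robot.move_l([0.5396,0.0469,0.15],R,rate=0.25)
w=cam("wrist");save(w,"w3");s=cam("side");save(s,"s3");print(status.get_clock(),status.get_tcp_pos())
E
```

```text
False [ 0.45069105 -0.25726914  0.01266204]
0.03863028639281824 [-0.42013079  0.42620544  6.12583915]
0.038264255703541625 [ 0.12918922 -0.30018397 -2.83168303] [ 0.44985878 -0.25661455  0.14895292] 6.775
8.2917 [0.53948308 0.04600522 0.15000762]
```

View pics/w3.png

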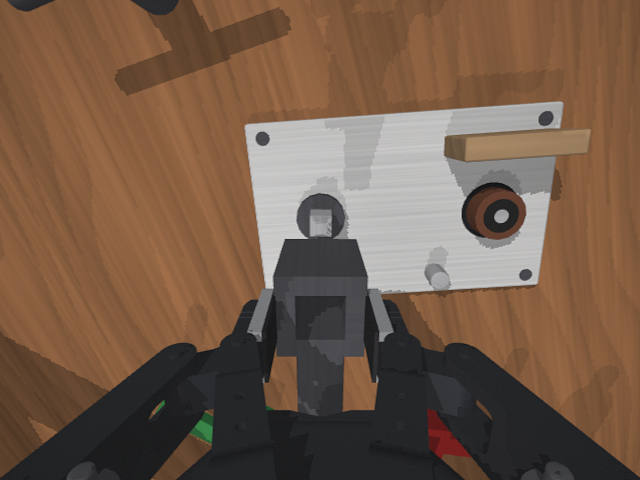

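View pics/s3.png

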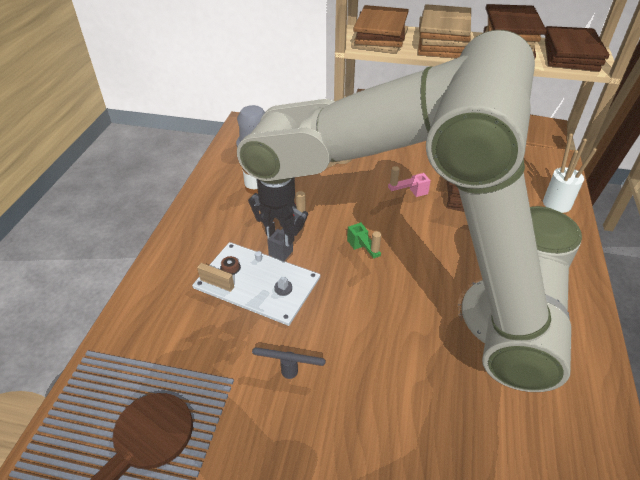

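The crank is held upright with the shaft end ahead at (320,222). Checking the hub centre in hand: its top face spans rows about 277-356, cols 274-368.

```bash
python3 - <<'E'
from h import *
w=load("w3")
P=[plane(w,u,v,.187) for u,v in [(274,277),(367,277),(364,356),(276,356)]]
print(np.round(P,4),np.mean(P,0))
print(proj(w,[.5396,.0469,.054]),proj(w,[.5396,.0469,.046]),proj(w,[.5396,.0469,.024]))
cv2.imwrite("pics/w3c.png",cv2.resize(w["img"][180:380,250:400],None,fx=4,fy=4,interpolation=2)[:,:,::-1][:600])
E
```

```text
[[0.5259 0.0714 0.187 ]
 [0.5632 0.0599 0.187 ]
 [0.5518 0.0221 0.187 ]
 [0.5135 0.034  0.187 ]] [0.53858813 0.04683056 0.187     ]
[321.366376   229.17335686] [321.33372048 226.37825927] [321.25233982 219.41261034]
```

View pics/w3c.png

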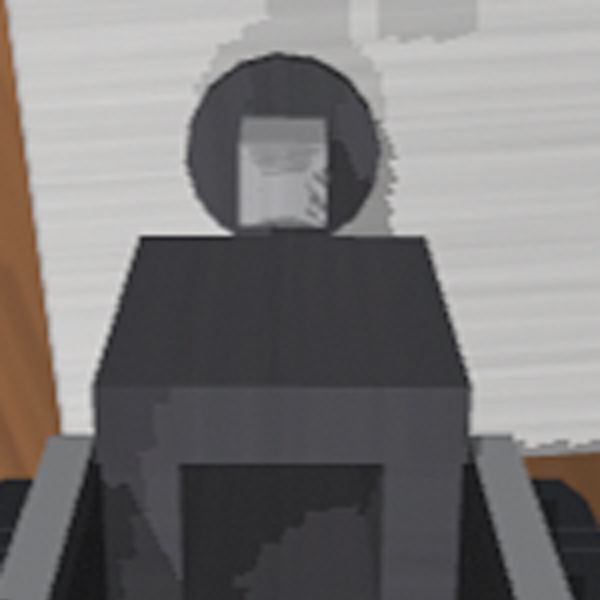

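Hub within about 1 mm of the shaft axis and square to it. Lowering.

```bash
python3 - <<'E'
from h import *
p=[.5402,.0472]
print(robot.move_l([*p,0.075],rate=0.15),status.get_wrist_force())
print(robot.move_l([*p,0.0355],rate=0.04,stop_force=15),status.get_tcp_pos(),status.get_wrist_force(),status.get_moment(),status.get_gripper_width())
robot.let_go();print(status.get_wrist_force())
robot.move_l([*p,0.19],rate=0.2)
w=cam("wrist");save(w,"w4");print(status.get_clock())
E
```

```text
False [ 0.39861659 -0.06751749 -2.11842321]
True [0.53997156 0.04731944 0.03653488] [-1.00550335  0.07043495  5.227094  ] [ 0.00681807  0.23722013 -0.05425222] 0.03876160907246987
[ 0.40885991 -0.02980943 -0.61111921]
11.3583
```

View pics/w4.png

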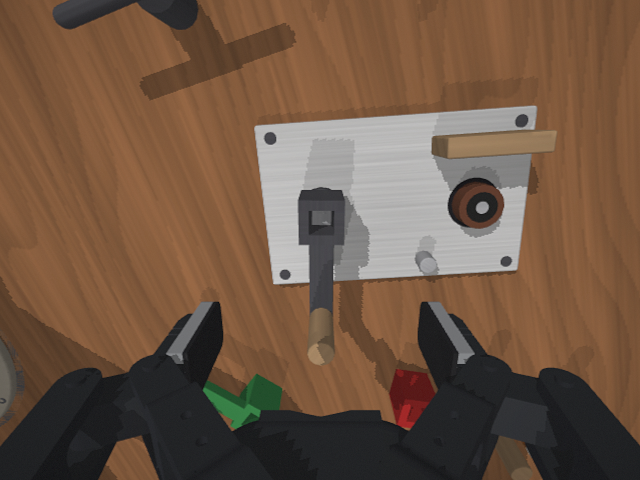

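Contact came at TCP z 0.0365 against 0.0367 expected, so the hub is down on the collar. The wrist view shows the shaft end inside the hole at (321,217), grip top at (320,352). Now the drum and fence heights from two views.

```bash
cat >> h.py <<'E'
def crop(c,n,u0,v0,u1,v1,f): cv2.imwrite(f"pics/{n}.png",cv2.resize(c["img"][v0:v1,u0:u1],None,fx=f,fy=f,interpolation=2)[:,:,::-1])
def pin(c,u,v,r=14):
    """centroid of the light pin in the black ring on the drum top"""
    p=c["img"][v-r:v+r,u-r:u+r].astype(float).mean(2)
    m=(p>110).astype(np.uint8);n,l,st,ce=cv2.connectedComponentsWithStats(m)
    k=min(range(1,n),key=lambda k:np.hypot(*(ce[k]-r))); return ce[k]+[u-r,v-r],st[k][4]
E
python3 - <<'E'
from h import *
a,b=load("w2"),load("w4")
pa,na=pin(a,412,216,8);pb,nb=pin(b,482,208,8);print(pa,na,pb,nb,tri([a,b],[pa,pb]))
crop(b,"w4c",425,90,565,240,4)
E
```

```text
[412.37179487 216.11538462] 78 [481.87704918 207.28688525] 122 [0.68891726 0.00664659 0.03386289]
```

View pics/w4c.png

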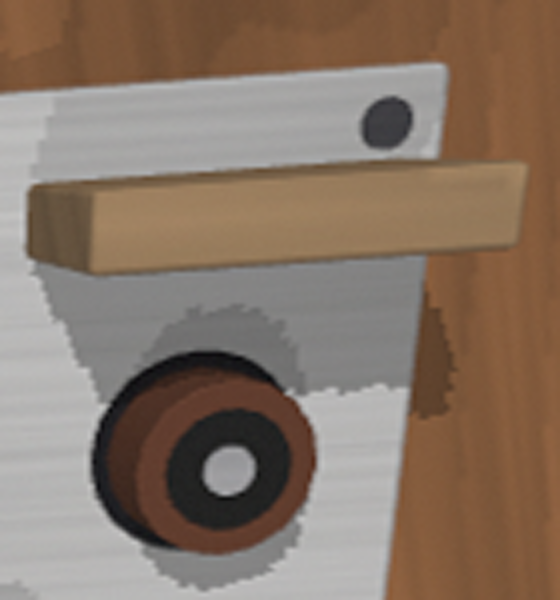

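Drum top is at about 0.034, so about 28 mm or 1.75 turns to go. I'll grasp the grip, wind about 1.5 turns with force monitoring, then measure again.

```bash
cat >> h.py <<'E'
C=np.array([.5398,.0471]); RG=Rdown(np.radians(-17.2)); ZG=.088; RAD=.09
def gp(deg,z=ZG): a=np.radians(deg); return [C[0]+RAD*np.cos(a),C[1]+RAD*np.sin(a),z]
def wind(a0,a1,step=12,rate=.1,fmax=25):
    n=max(1,int(np.ceil(abs(a1-a0)/step)));m=0
    for a in np.linspace(a0,a1,n+1)[1:]:
        robot.move_l(gp(a),RG,rate=rate);f=np.linalg.norm(status.get_wrist_force());m=max(m,f)
        if f>fmax: print("STOP",a,status.get_wrist_force());return a
    print("wound to",a,"maxF",m,"t",status.get_clock());return a
E
python3 - <<'E'
from h import *
print([robot.ik(gp(x),RG) is not None for x in range(0,360,30)])
w=load("w4");g=plane(w,320,352,.133);d=g[:2]-C;print("grip",g,np.hypot(*d),np.degrees(np.arctan2(d[1],d[0])))
a0=-107.3
robot.goto(gp(a0,.17),RG)
print(robot.move_l(gp(a0),RG,rate=.12,stop_force=12),status.get_tcp_pos())
robot.close(squeeze=30);print(status.get_gripper_width(),status.get_wrist_force(),status.get_clock())
a=wind(a0,a0-90,rate=.08)
print(status.get_tcp_pos(),gp(a),status.get_gripper_width(),status.get_wrist_force(),status.get_joint_positions())
E
```

```text
[True, True, True, True, True, True, True, True, True, True, True, True]
grip [ 0.51268657 -0.03523542  0.133     ] 0.08668482789648166 -108.22694797721103
False [ 0.51354215 -0.03868003  0.08866264]
0.020509065607391967 [-0.71141468 -0.62114999  0.93317647] 13.25
wound to -197.3 maxF 8.60477518186698 t 16.1833
[0.45387908 0.07391062 0.08792724] [np.float64(0.4538715280447482), np.float64(0.07386373866700074), 0.088] 0.020925559354632056 [-2.61751231  0.72673881  5.51099962] [-9.45934501e-02  3.10010914e-01  1.84075016e+00  6.38923082e-04
  9.91385882e-01  2.04943678e-01]
```

```bash
python3 - <<'E'
from h import *
a=wind(-197.3,-107.3-500,step=12,rate=.11)
print(status.get_gripper_width(),status.get_wrist_force(),status.get_moment())
s=cam("side");save(s,"s5");w=cam("wrist");save(w,"w5")
E
```

```text
wound to -607.3 maxF 12.000826152617385 t 27.2667
0.020813372893305416 [-0.51175311  0.90615572  2.20351655] [ 0.13531038 -0.0596855   0.02764345]
```

View pics/s5.png

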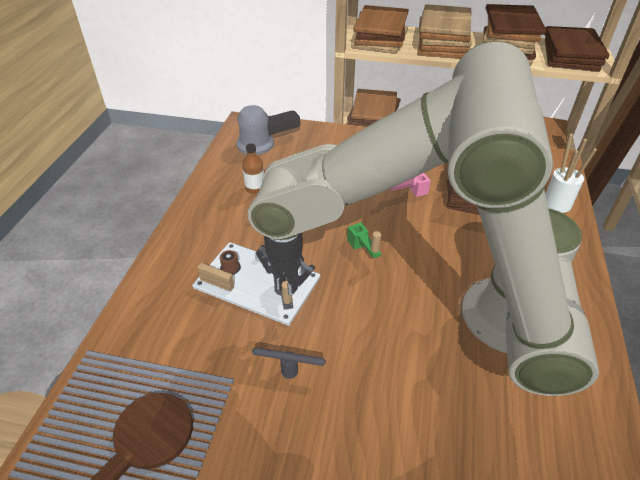

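View pics/w5.png

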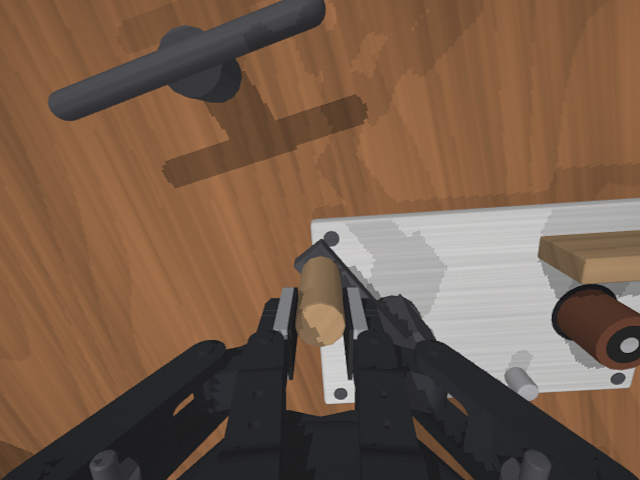

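The side view shows the drum risen nearly to fence height. I'll let go and measure it from two well-separated wrist views, one overhead and one tilted.

```bash
cat >> h.py <<'E'
def Rtilt(phi,tau):
    f=np.array([np.cos(phi),np.sin(phi),0]);k=np.array([0,0,1.])
    z=np.sin(tau)*f-np.cos(tau)*k;x=-(np.cos(tau)*f+np.sin(tau)*k);return np.column_stack([x,np.cross(z,x),z])
E
python3 - <<'E'
from h import *
T=np.array([.69,.035])
for phi in (-20,0,20,-40,30):
  for tau in (30,40,50,60):
    p=np.radians(phi);R=Rtilt(p,np.radians(tau));q=[*(T-.13*np.array([np.cos(p),np.sin(p)])),.17]
    j=robot.ik(q,R); print(phi,tau,None if j is None else np.round(j,2))
E
```

```text
-20 30 [ 0.03  0.24  1.81 -0.32  0.63 -0.99]
-20 40 [ 0.06  0.21  1.93 -0.66  0.43 -0.64]
-20 50 None
-20 60 [0.13 0.26 2.12 4.23 0.47 0.79]
0 30 [-0.2   0.16  1.89  0.18  0.57 -1.89]
0 40 [-0.22  0.12  2.03  0.44  0.33 -2.16]
0 50 None
0 60 [-0.26  0.15  2.28  2.5   0.39  2.04]
20 30 [-0.4   0.2   1.85  0.52  0.76 -2.64]
20 40 None
20 50 [-0.54  0.17  2.09  1.26  0.67  2.86]
20 60 [-0.6   0.21  2.19  1.62  0.78  2.46]
-40 30 [ 0.19  0.38  1.6  -0.53  0.88 -0.4 ]
-40 40 [ 0.25  0.38  1.68 -0.81  0.8  -0.12]
-40 50 [ 0.31  0.41  1.75 -1.13  0.8   0.2 ]
-40 60 None
30 30 [-0.47  0.26  1.77  0.57  0.89 -2.88]
30 40 None
30 50 [-0.62  0.25  1.98  1.15  0.87  2.79]
30 60 [-0.69  0.3   2.07  1.41  0.97  2.5 ]
```

```bash
python3 - <<'E'
from h import *
T=np.array([.69,.035])
robot.let_go()
robot.move_l(gp(-607.3,.19),RG,rate=.2)
p=np.radians(-20);R=Rtilt(p,np.radians(40));q=[*(T-.13*np.array([np.cos(p),np.sin(p)])),.18]
robot.goto(q,R);w=cam("wrist");save(w,"w6")
robot.goto([.64,.03,.2],RG);w=cam("wrist");save(w,"w7");print(status.get_clock())
E
```

```text
30.6583
```

View pics/w6.png

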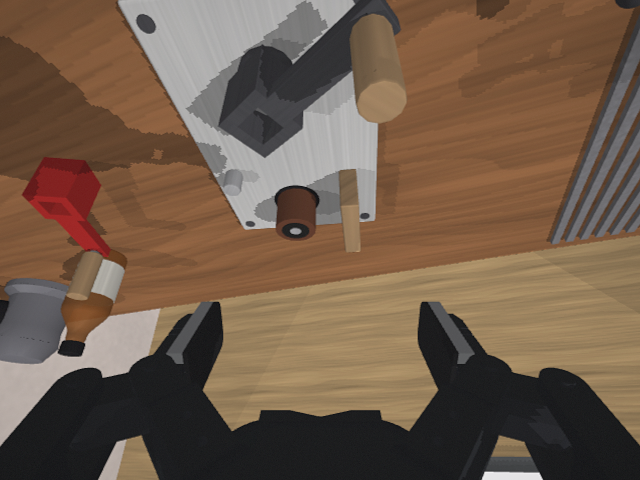

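View pics/w7.png

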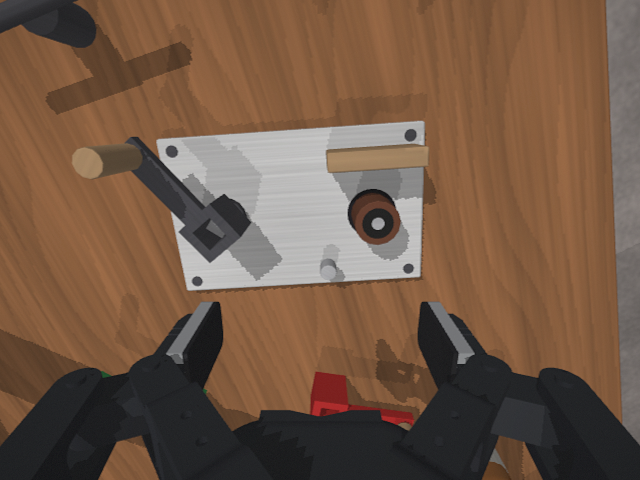

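Tilted view: drum top at (296,231), fence from (348,170) to (352,250). Overhead view: drum pin at (378,223), fence (328-428, 147-172). Crops:

```bash
python3 - <<'E'
from h import *
a,b=load("w6"),load("w7")
crop(a,"w6c",265,160,375,260,6);crop(b,"w7c",320,135,440,250,5)
pa,na=pin(a,296,231,7);pb,nb=pin(b,378,223,8);print(pa,na,pb,nb,tri([a,b],[pa,pb]))
E
```

```text
[295.13207547 230.71698113] 53 [377.78861789 223.33333333] 123 [0.68877163 0.00695741 0.05573801]
```

View pics/w6c.png

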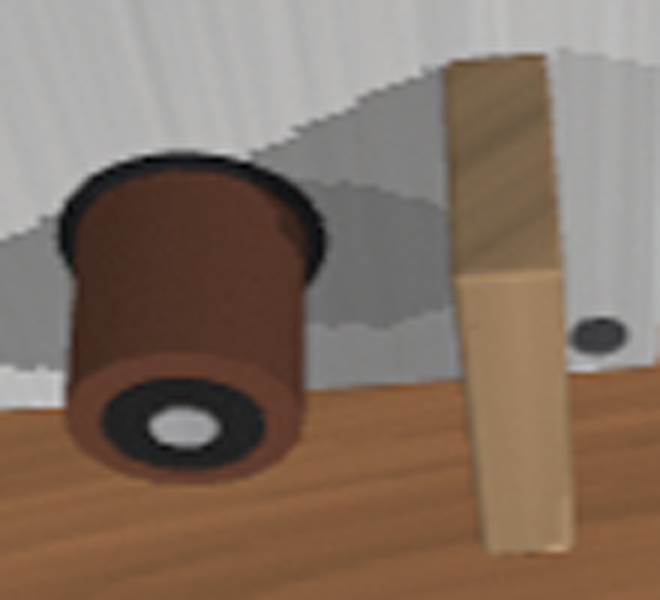

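View pics/w7c.png

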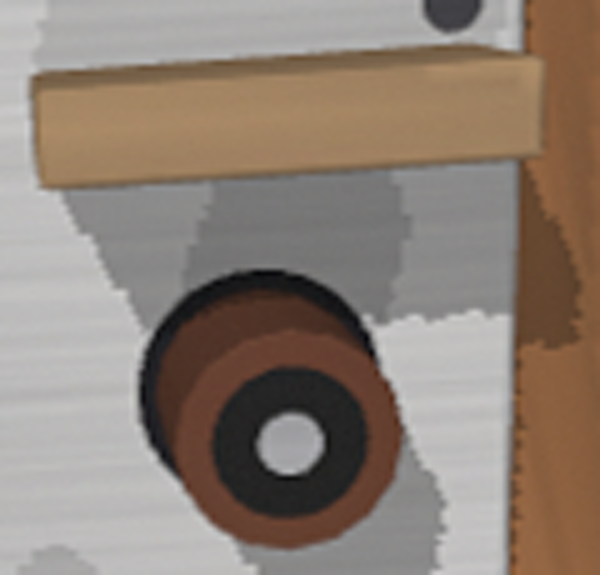

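```bash
python3 - <<'E'
from h import *
a,b=load("w6"),load("w7")
A=lambda u,v:(265+u/6-.4,160+v/6-.4);B=lambda u,v:(320+u/5-.4,135+v/5-.4)
F=[tri([a,b],[A(*p),B(*q)]) for p,q in [((457,275),(43,187)),((485,552),(543,153)),((563,272),(35,77)),((573,550),(543,58))]]
print(np.round(F,4),np.mean(F,0).round(4))
# drum rim centre (brown outline) in each: ellipse centres
print("rim",tri([a,b],[A(185,418),B(289,438)]))
print("pin",tri([a,b],[A(185,427),B(291,443)]))
# check: crank angle
h=np.mean([plane(b,320+0,0,.074)],0)
E
```

```text
[[0.6577 0.0678 0.0597]
 [0.7442 0.0472 0.06  ]
 [0.6616 0.0853 0.0606]
 [0.7471 0.0637 0.0613]] [0.7026 0.066  0.0604]
rim [0.6888131  0.00738757 0.05387557]
pin [0.68882148 0.00720726 0.05585698]
```

```bash
cat > rim.py <<'E'
from h import *
from scipy.optimize import least_squares
def fit(obs,x0):
    # obs: (camera,u,v) rim points; circle centre x,y,z radius .022 horizontal
    def f(p):
        r=[]
        for c,u,v in obs:
            X=plane(c,u,v,p[2]);r.append(np.hypot(X[0]-p[0],X[1]-p[1])-p[3])
        return np.array(r+[3*(p[3]-.022)])*1e3
    s=least_squares(f,[*x0,.022]);return s.x,s.fun
E
python3 - <<'E'
from rim import *
a,b=load("w6"),load("w7")
A=lambda u,v:(a,265+u/6-.4,160+v/6-.4);B=lambda u,v:(b,320+u/5-.4,135+v/5-.4)
o=[A(67,412),A(303,410),A(185,485),A(185,352),B(173,440),B(402,432),B(287,330),B(287,549)]
x,r=fit(o,[.689,.007,.055]);print(x.round(5),r.round(2))
crop(a,"w6d",293-33,218-28,293+33,218+32,12) if 0 else crop(a,"w6d",270,212,322,246,14)
crop(b,"w7d",350,195,406,251,10)
E
```

```text
[0.68836 0.00749 0.05505 0.02185] [-0.77 -0.08 -0.02  0.1  -0.05 -0.14 -0.52  0.16 -0.44]
```

View pics/w6d.png

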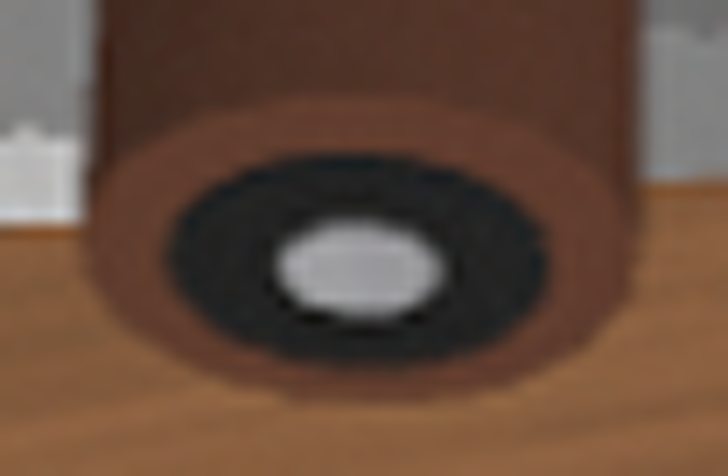

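View pics/w7d.png

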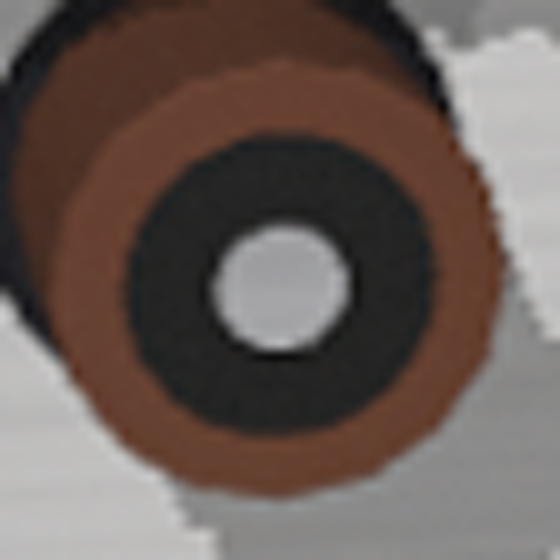

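Brown rim is at about 0.055 (the washer and pin sit slightly proud). In the same frame the fence reads 0.0604. That leaves about 5.6 mm, or 125°. I'll wind 115° and re-measure.

```bash
python3 - <<'E'
from h import *
robot.goto(gp(-607.3,.17),RG)
print(robot.move_l(gp(-607.3),RG,rate=.12,stop_force=12))
robot.close(squeeze=30);print(status.get_gripper_width(),status.get_wrist_force())
a=wind(-607.3,-722.3,rate=.1)
robot.let_go();robot.move_l(gp(-722.3,.19),RG,rate=.2)
p=np.radians(-20);R=Rtilt(p,np.radians(40));q=[*(np.array([.69,.035])-.13*np.array([np.cos(p),np.sin(p)])),.18]
robot.goto(q,R);w=cam("wrist");save(w,"w8");print(status.get_clock(),robot.ik([.66,.03,.17],RG) is not None)
robot.goto([.66,.03,.19],RG);w=cam("wrist");save(w,"w9");print(status.get_clock())
E
```

```text
False
0.020450523108923282 [-0.22058381  1.69686727  2.79129349]
wound to -722.3 maxF 6.761686213658718 t 36.1417
38.4 True
39.4
```

View pics/w8.png

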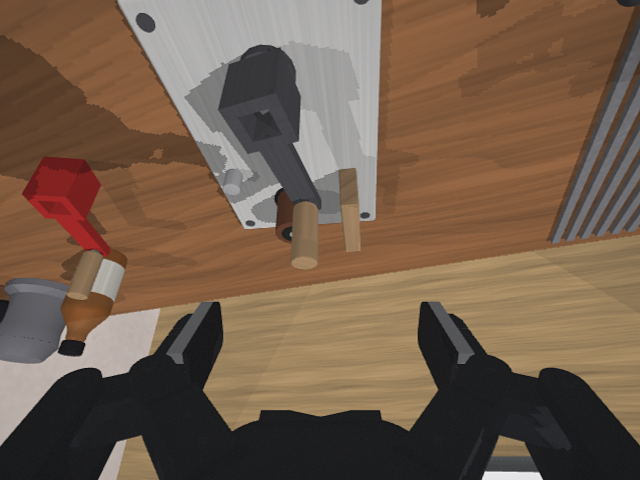

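View pics/w9.png

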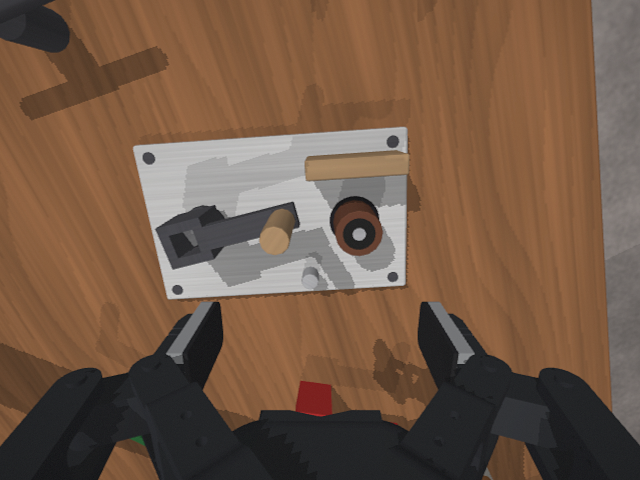

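The grip (305,235) hides the drum in that tilted view. I'll take the tilted view from a different bearing.

```bash
python3 - <<'E'
from h import *
T=np.array([.69,.03]);j0=np.array(status.get_joint_positions());print(j0.round(2))
for phi in (-55,-70,-85,60,75,90):
  for tau in (30,35,40,50,60):
    p=np.radians(phi);R=Rtilt(p,np.radians(tau));q=[*(T-.12*np.array([np.cos(p),np.sin(p)])),.17]
    j=robot.ik(q,R); print(phi,tau,None if j is None else np.round(j,2))
E
```

```text
[-0.13  0.63  1.05 -0.    1.46  0.17]
-55 30 [ 0.23  0.52  1.39 -0.55  1.09 -0.16]
-55 35 [ 0.26  0.53  1.41 -0.66  1.07 -0.06]
-55 40 [ 0.29  0.54  1.44 -0.77  1.06  0.04]
-55 50 [ 0.35  0.57  1.48 -1.    1.08  0.24]
-55 60 [ 0.4   0.62  1.51 -1.21  1.13  0.43]
-70 30 [ 0.25  0.67  1.14 -0.54  1.32  0.04]
-70 35 [ 0.28  0.69  1.14 -0.63  1.32  0.1 ]
-70 40 [ 0.31  0.71  1.15 -0.72  1.33  0.16]
-70 50 [ 0.37  0.75  1.16 -0.9   1.36  0.28]
-70 60 [ 0.41  0.81  1.17 -1.06  1.42  0.39]
-85 30 [ 0.25  0.84  0.84 -0.52  1.56  0.19]
-85 35 [ 0.28  0.87  0.82 -0.6   1.58  0.22]
-85 40 [ 0.3   0.9   0.8  -0.68  1.61  0.25]
-85 50 [ 0.35  0.96  0.77 -0.84  1.66  0.29]
-85 60 [ 0.38  1.03  0.75 -0.99  1.72  0.33]
60 30 None
60 35 None
60 40 [-0.6   0.54  1.44  0.72  1.31  2.82]
60 50 [-0.66  0.57  1.48  0.89  1.36  2.68]
60 60 [-0.71  0.63  1.51  1.03  1.44  2.56]
75 30 [-0.52  0.67  1.14  0.51  1.49  2.8 ]
75 35 [-0.55  0.69  1.14  0.58  1.52  2.76]
75 40 [-0.58  0.71  1.15  0.66  1.55  2.72]
75 50 [-0.63  0.75  1.16  0.8   1.61  2.65]
75 60 [-0.67  0.81  1.17  0.93  1.69  2.58]
90 30 [-0.48  0.84  0.84  0.46  1.71  2.67]
90 35 [-0.51  0.87  0.82  0.53  1.75  2.65]
90 40 [-0.53  0.9   0.8   0.6   1.8   2.64]
90 50 [-0.57  0.96  0.77  0.74  1.88  2.63]
90 60 [-0.6   1.03  0.74  0.88  1.96  2.63]
```

```bash
python3 - <<'E'
from h import *
T=np.array([.69,.03]);p=np.radians(-80);R=Rtilt(p,np.radians(52));q=[*(T-.12*np.array([np.cos(p),np.sin(p)])),.14]
robot.goto(q,R);w=cam("wrist");save(w,"w10");print(status.get_clock(),w["o"])
E
```

```text
40.3083 [0.63682562 0.32791505 0.18090578]
```

View pics/w10.png

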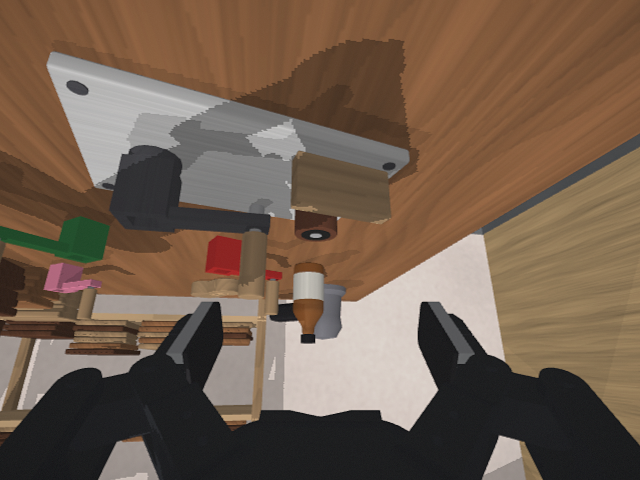

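This view is upside down. It shows the fence (292-388, 152-222) with the drum top just beyond it at (316,234), both clear of the grip.

```bash
python3 - <<'E'
from h import *
a=load("w10");b=load("w9")
crop(a,"w10c",280,180,400,250,6.5);crop(b,"w9c",300,145,415,260,5)
pa,_=pin(a,316,235,6);pb,_=pin(b,359,234,8);print(pa,pb,tri([a,b],[pa,pb]))
E
```

```text
[315.38461538 235.38461538] [358.93181818 233.9469697 ] [0.68871086 0.00702003 0.06146556]
```

View pics/w10c.png

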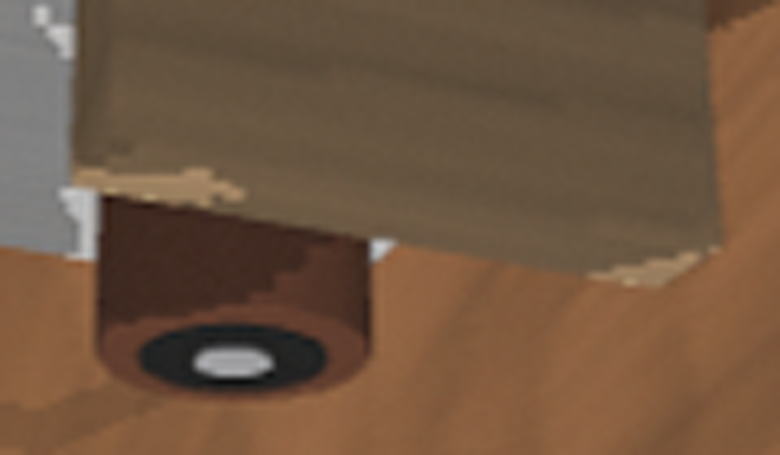

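View pics/w9c.png

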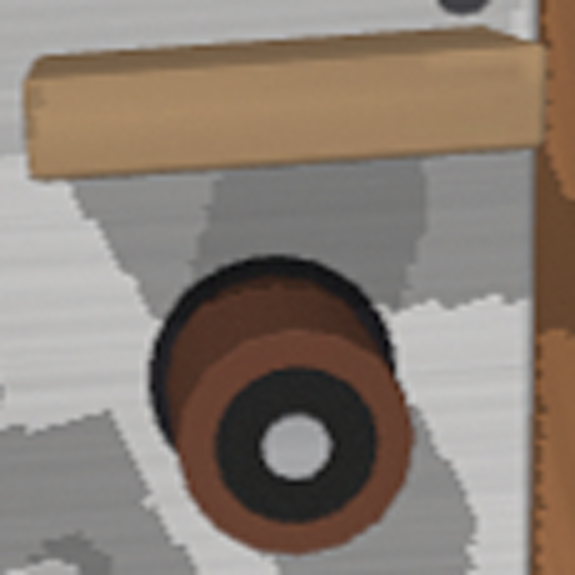

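```bash
python3 - <<'E'
from rim import *
a,b=load("w10"),load("w9")
A=lambda u,v:(a,280+u/6.5-.42,180+v/6.5-.42);B=lambda u,v:(b,300+u/5-.4,145+v/5-.4)
o=[A(96,345),A(372,343),A(235,403),A(235,305),B(180,443),B(412,440),B(294,330),B(294,553)]
x,r=fit(o,[.689,.007,.06]);print(x.round(5),r.round(2))
F=[tri([a,b],[A(*p)[1:],B(*q)[1:]]) for p,q in [((105,195),(33,178)),((650,287),(545,145)),((720,248),(545,45)),((75,185),(25,80))]]
print(np.round(F,4),np.mean(F,0))
# using known fence xy (from view pair w6/w7): height of inner edge from grazing view only
for X in ([.6577,.0678],[.7442,.0472],[.7471,.0637],[.6616,.0853]):
    for z in (.060,.0615,.063): q=(proj(a,[*X,z])-[280,180]+.42)*6.5; print(X,z,q.round(0))
for z in (.058,.06,.062): print("drum c",z,((proj(a,[.6888,.0072,z])-[280,180]+.42)*6.5).round(0))
E
```

```text
[0.68888 0.0073  0.06056 0.02183] [-0.    0.38  0.23  0.11 -0.47 -0.83 -0.52 -0.38 -0.5 ]
[[0.6599 0.0682 0.0626]
 [0.7435 0.0469 0.0608]
 [0.7473 0.0636 0.0614]
 [0.6594 0.0841 0.0682]] [0.70252378 0.06569973 0.06327076]
[0.6577, 0.0678] 0.06 [ 71. 178.]
[0.6577, 0.0678] 0.0615 [ 71. 188.]
[0.6577, 0.0678] 0.063 [ 70. 199.]
[0.7442, 0.0472] 0.06 [658. 282.]
[0.7442, 0.0472] 0.0615 [658. 291.]
[0.7442, 0.0472] 0.063 [659. 301.]
[0.7471, 0.0637] 0.06 [719. 238.]
[0.7471, 0.0637] 0.0615 [719. 248.]
[0.7471, 0.0637] 0.063 [720. 258.]
[0.6616, 0.0853] 0.06 [117. 120.]
[0.6616, 0.0853] 0.0615 [116. 131.]
[0.6616, 0.0853] 0.063 [116. 142.]
drum c 0.058 [233. 342.]
drum c 0.06 [233. 354.]
drum c 0.062 [233. 366.]
```

Fence edges read 0.0612 ± 0.0004 and the drum rim 0.0605 in the same view. That leaves about 0.6 mm, or 14°, which agrees with the earlier estimate (5.6 − 5.1 = 0.5 mm). Winding 14° more and checking again.

```bash
python3 - <<'E'
from h import *
robot.goto([.66,.06,.2],RG)
robot.goto(gp(-722.3,.17),RG)
print(robot.move_l(gp(-722.3),RG,rate=.12,stop_force=12))
robot.close(squeeze=30);print(status.get_gripper_width(),status.get_wrist_force())
a=wind(-722.3,-736.3,step=7,rate=.06)
robot.dwell(.2);print(status.get_tcp_pos(),gp(a))
robot.let_go();robot.move_l(gp(a,.19),RG,rate=.2)
robot.goto([.66,.03,.19],RG);w=cam("wrist");save(w,"w12")
T=np.array([.69,.03]);p=np.radians(-80);R=Rtilt(p,np.radians(52));q=[*(T-.12*np.array([np.cos(p),np.sin(p)])),.14]
robot.goto(q,R);w=cam("wrist");save(w,"w13");print(status.get_clock())
a=load("w13");b=load("w12");crop(a,"w13c",280,180,400,250,6.5);crop(b,"w12c",300,145,415,260,5)
pa,_=pin(a,316,236,6);pb,_=pin(b,359,234,8);print(pa,pb,tri([a,b],[pa,pb]))
E
```

```text
False
0.02101034964552247 [ 0.45554217 -0.65641752  0.85966516]
wound to -736.3 maxF 3.8057550794822155 t 43.5667
[0.62635846 0.02168789 0.08813518] [np.float64(0.6261824762777668), np.float64(0.02183999619712914), 0.088]
46.2917
[315.7   235.875] [360.01503759 235.22556391] [0.68870824 0.00687962 0.06187396]
```

View pics/w13c.png

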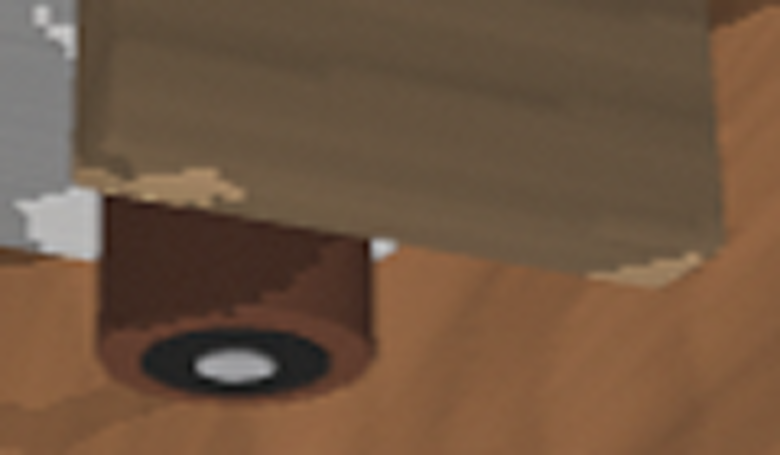

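View pics/w12.png

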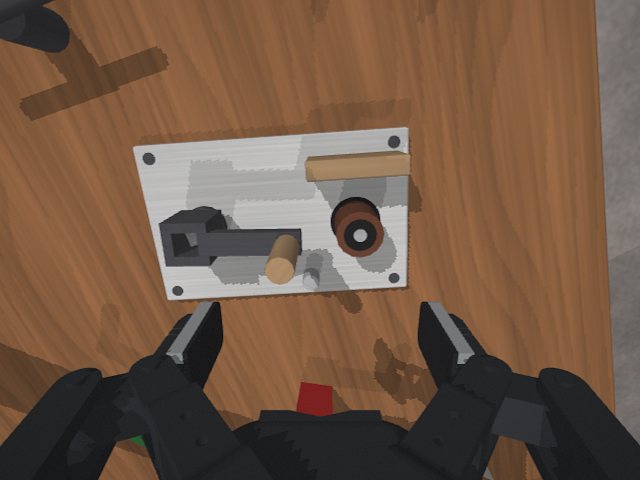

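View pics/w12c.png

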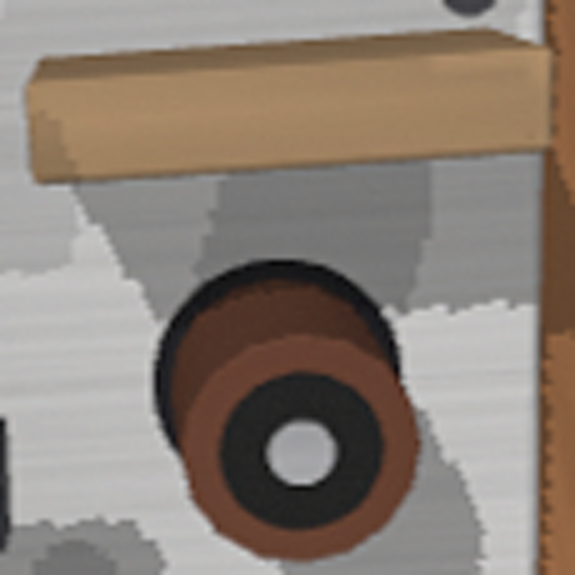

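Rim centre in the grazing view maps to 0.0611, against the fence at 0.0611, so they are level within my reading error. Last check: is the hub still fully down?

```bash
python3 - <<'E'
from h import *
a=load("w13");crop(a,"w13h",90,120,290,260,4)
# predicted pixel of collar-seated hub
b=load("w12");crop(b,"w12h",140,190,320,290,4)
E
```

```text
(no output)
```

View pics/w13h.png

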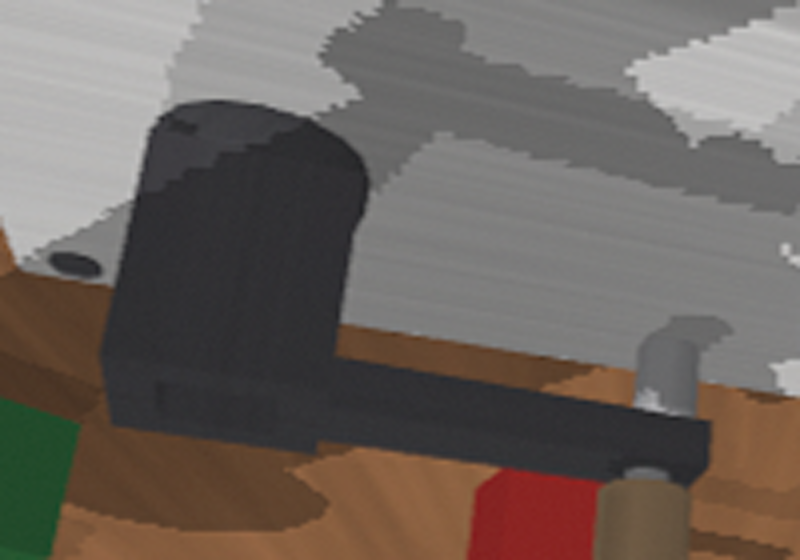

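View pics/w12h.png

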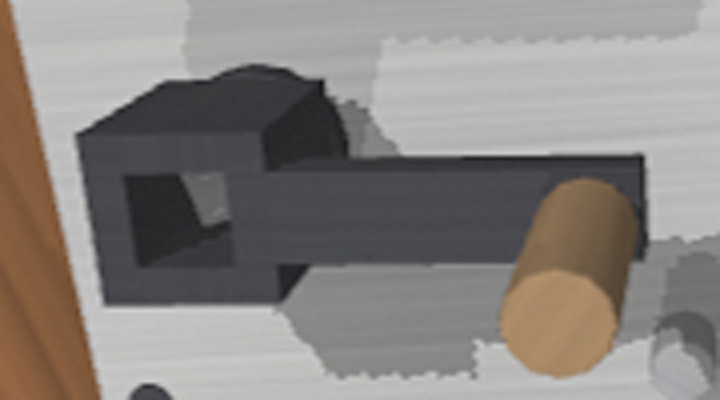

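```bash
python3 - <<'E'
from h import *
a,b=load("w13"),load("w12")
A=lambda u,v:(90+u/4-.4,120+v/4-.4);B=lambda u,v:(140+u/4-.4,190+v/4-.4)
for p,q in [((103,355),(78,135)),((112,425),(105,303)),((318,452),(285,300))]: print(tri([a,b],[A(*p),B(*q)]).round(4))
E
```

```text
[0.5262 0.072  0.0737]
[0.5149 0.0346 0.0739]
[0.5534 0.0233 0.0732]
```

Hub top reads 0.0736 (seated value 0.074), so it is fully down. The gripper is clear of everything, so I'll hand in.

```bash
python3 - <<'E'
from h import *
print(status.get_wrist_force(),status.get_clock()); print(hand_in())
E
```

```text
[0.4728678  0.12980377 0.43505365] 46.2917
the job is handed in; nothing more can be done
None
```

I fitted the dark steel crank onto the square shaft and wound it clockwise by its grip about 1.75 turns (629°), in three stages with a camera check after each. Then I let go, backed the gripper clear and handed in at 46.3 s.

My last checks:
- **Crank seating:** the hub top measured 0.0736 m, against 0.074 m for fully seated on the collar.
- **Drum level:** the drum's brown rim and the fence top both read 0.0611 m in the same view, with a reading error of about 0.5 mm.
- **Forces:** the wrist force readings I took while winding peaked at 12 N. I did not record the force continuously.

Two readings disagreed slightly:
- **Drum centre pin:** it measured about 0.8 mm higher than the rim. I took it to stand proud of the drum and levelled on the rim.
- **Fence height:** its absolute reading ran 1 to 1.6 mm under the nominal 0.062 m, so I relied on the drum and fence heights relative to each other.

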